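# Set the tilting inspection stage and hang a module on it

## Robot

A 6-joint arm with a two-finger parallel gripper is mounted at the origin on the work surface. World frame = base frame: x ahead of the robot, y to its left, z up, the work surface at z = 0. Lengths are in mm, angles in rad, forces in N, time in s.
With the tool pointing down it reaches from about 350 to 875 mm from the base axis. Payload 4.2 kg.
Tool frame: the origin (TCP) lies at the very end of the fingers, on their centre line; the grasp point (between the pads) lies 19 mm behind it (pinch_z is the y of the grasp point in the tool frame, in mm); y points along the fingers, z is the direction in which the jaws open and shut, and the axes are right-handed (so a half turn about y gives the same grasp; the last joint's range is limited). The gripper opens to 87 mm and grips with 3 to 60 N. Pads are 19 mm wide; open, the fingers measure 117 mm over their backs; the gripper's body (75 mm by 190 mm) begins 51 mm behind the grasp point.
Start: joints at [-0.865, 0.385, 0.008, 0, -1.194, -0.259], TCP at [270.063, -563.618, 222.55] pointing down, gripper open.
Joint ranges: [-3.14, 3.14], [-1.21, 2.06], [-1.07, 1.41], [-3.16, 2.05], [-2.99, -0.16], [-3.1, 3.1]. Speed limits (rad/s): [2.79, 2.79, 3.14, 3.14, 3.14, 3.14].

## Interface

Orientations are given as a 3x3 rotation matrix whose columns are the frame's x, y, z axes.
In Python, from workcell import * gives the robot as it stands. Calls block until the motion is done:
- reach(position, orientation): joint-space move of the TCP to a pose.
- move_l(position, attitude=None, velocity=150): straight line of the TCP; attitude=None keeps the orientation; velocity is the mean speed in mm/s.
- goto_joints(angles): joint-space move.
- gripper_to(opening): opening from 0.0 (shut) to 1.0 (fully open); the grip force is fixed at half the most; returns when the fingers have stopped.
- dwell(seconds).
- inverse_kinematics(position, orientation): joint angles nearest the present ones, or None.
- grab_frame(name): name is "scene" or "top" or "wrist"; returns a dict with "pixels" (420x560x3 uint8, red, green, blue), "camera_matrix" (3x3 intrinsics, pixels), "R" (3x3) and "t" (3): a world point X has camera coordinates R X + t. Camera axes: x right, y down, z forward; pixel columns grow to the right and rows downward; lengths in mm; the calibration is good to about 2 mm. A picture is of the moment at which its call begins. There is no depth.
A pose or a line that the arm cannot do raises IKError and nothing moves.
- finish_job(): hands the job in, once; it reports no verdict.
Trained networks look in a picture, given as the dict that the camera call returned (one of the last four; its "shot" number tells which), for a name from the list of things; names that differ only in an ending like _2 or _b are one class to them, and where a whole thing is asked for, a point or a joint stands for the part that bears it (a point fixed in the world has none). Each returns a list of dicts, best first, with "confidence" (0 to 1); they miss things now and then, are a little off and sometimes report something else, mostly with a low value. They report only what shows in the picture. A call takes as long as a camera call. They do not tell look-alikes from the thing itself.
- search_frame(picture, query): "at" ([column, row] in pixels, amid what is visible of it).
Readings, each from a call of its own:
- get_time(): time.
- get_q(): joint angles.
- get_qd(): joint speeds.
- get_joint_torque(): joint torques, N m.
- get_position(): TCP position.
- get_ee_rot(): TCP orientation.
- get_ft_force(): force on the tool from outside, world axes, zero at the start.
- get_moment(): the same for the moment, N m.
- get_width(): opening from 0.0 (shut) to 1.0 (fully open).
Only numpy, scipy, OpenCV 4.12 (cv2) and the standard library are available. Lean on these libraries where they do the work, as an engineer would, in place of code of your own. Each camera call takes 0.05 s, during which the arm holds its last target. There are 200 camera calls.

## Task

Get the long converter module ready for inspection at a slant: first fold the plate of the tilting stage down to 40 degrees and let go of it, then hang the module by its eye on the plate's stud, component side up, lying flat against the plate and hanging straight down the slope. The plate must still stand at 40 degrees when you finish; leave the other things on the bench where they are.

Things in the scene. Friction and masses are not known exactly. Their poses are not given: they have to be found in the camera images.
- stand: Tilting inspection stage: heavy fixed grey base 200 x 160 x 12 mm, two hinge cheeks 63 mm high (outer faces y = +-77 mm). Origin: centre of the underside, on the bench; x from the hinge end to the far end, z up; hinge axis along y at x = -85, z = 45 mm. A knob at the hinge reaches y = 101 mm.
- scale (a point): Centre (on the hinge axis) of the fixed upright quadrant scale on the stage's -y side, 78 mm from its middle: radius 64 to 87 mm, a dark tick every 10 degrees from 0 (level) to 90 (upright), longer at 0, 30, 60 and 90. A steel pointer on the plate's side shows the plate's angle. Axes as stand.
- tilt (a joint): Angle of the hinged plate above level, rad: 0 level over the base, 1.571 upright; stops at 0 and 1.5; starts at 60 to 80 degrees. 40 degrees is 0.698. Stiff hinge, friction 0.9 N m: 3 to 6 N at the pull bar moves it and it stays where left. Plate 0.4 kg, 155 mm long (10 to 165 mm from the hinge axis), 130 mm wide, 8 mm thick (centred on the hinge axis), black rubber upper face.
- tilt_hinge (a point): Middle of the plate's hinge axis. Its axes turn with the plate: x along the plate from hinge to free edge, y along the hinge axis, z out of the upper face; with the plate level they are those of stand.
- tilt_bar (a point): Middle of the plate's pull bar: round steel, 10 mm diameter, 84 mm long along y, in the plane of the plate beyond its free edge, 197 mm from the hinge axis, on two arms of 10 mm diameter at y = +-42 mm. The opening between bar and plate edge is 27 mm by 74 mm. Axes as tilt_hinge.
- stud (a point): Foot of the steel stud on the plate's upper face, 140 mm from the hinge axis, midway across, 4 mm above the plane through the hinge axis. Stud 8 mm diameter, 16 mm long, chamfered tip, square to the plate (along z). Axes as tilt_hinge.
- module: Long converter module, 0.1 to 0.2 kg: aluminium base 110 x 44 x 6 mm under a green board (8 mm together; components between the long edges up to 21 mm), at its +x end a bare tongue 32 x 32 x 6 mm with the eye. Lies board up on the bench. Origin: centre of the underside of the 110 x 44 mm base; x along it to the eye, y across, z up. Grip by the long edges, 44 mm apart.
- eye (a point): Centre of the hanging eye, on the module's underside: a round through hole of 13 mm diameter in the 6 mm thick tongue, 70 mm from the module's origin along its x. Same axes as the module.
- short_module: Bystander: a shorter, wider module with no tongue and no eye, 78 x 62 mm, 28 mm high with a finned heat sink. Origin: centre of its underside.
- dispenser: Bystander: white solvent dispenser bottle with dark steel pump dish, 72 mm diameter, 114 mm high. Origin: centre of its underside.
- tin: Bystander: flat round metal tin, 62 mm diameter, 25 mm high. Origin: centre of its underside.
Things that resemble listed ones, but are neither listed nor needed, are in the scene too. Leave any black or yellow look-alike of the module alone.

How it is judged (in metres and radians):
On the way, in this order (a step that is already met when the one before it is completed fails the run):
1. the plate stands at 40 degrees (within 5), let go of and still, with the module not yet on it (value of joint tilt between 0.611 and 0.785 rad and velocity of joint tilt between -0.05 and 0.05 rad/s and contact force between the fingers and stand below 0.2 N and contact force between module and stand below 0.05 N and distance between eye and stud above 0.06 m), for 0.3 s.
2. the module hangs by its eye on the stud, flat on the plate (distance between eye and stud below 0.008 m and angle between the z axis of module and the z axis of stud, either way round below 0.12 rad and x of module in the frame of stud below -0.06 m), for 0.2 s.
At the end, for the whole second after the job is handed in: The plate stands at 40 degrees within 5 degrees; the module hangs on the stud with its eye's centre (underside) within 8 mm of the stud's foot, component side up, flat against the plate within 7 degrees, its length within 15 degrees of straight down the slope, at rest and let go (all of step 2 and value of joint tilt between 0.611 and 0.785 rad and angle between module's own z axis and vertical below 1 rad and angle between the x axis of module and the x axis of stud, either way round below 0.26 rad and linear speed of module below 0.01 m/s); the robot touches nothing.
It fails at once if the short module is shifted by more than 20 mm (distance of short_module from where it was at the start of the episode above 0.02 m).
It fails at once if the dispenser is shifted by more than 20 mm (distance of dispenser from where it was at the start of the episode above 0.02 m).
It fails at once if the tin is shifted by more than 20 mm (distance of tin from where it was at the start of the episode above 0.02 m).
It also fails if it takes over 58 s, if anything falls off the work surface, if the arm or the gripper's body presses on something with over 40 N, if the wrist force passes 120 N, or if a joint passes its speed limit or range.

## Working session

There is one attempt and no reset: what is moved stays moved. The work goes in short steps, each a Python script; the robot and the scene stay as the last script left them, time stands still between calls to the robot, and variables do not carry over. Pictures are saved under pics/ and viewed, about 8 in all and at most 12, crops included, and the job is handed in when it is done.

```bash
mkdir -p pics; ls
python3 - <<'E'
from workcell import *
import cv2, numpy as np
for n in ["scene","top"]:
    p=grab_frame(n); cv2.imwrite(f"pics/{n}0.png",p["pixels"][:,:,::-1])
    print(n,p["camera_matrix"].tolist(),p["R"].round(4).tolist(),p["t"].round(1).tolist())
    for q in ["stand","tilt","tilt_bar","stud","module","eye","short_module","dispenser","tin","tilt_hinge","scale"]:
        try: print(q,[(np.round(d["at"],1).tolist(),round(d["confidence"],2)) for d in search_frame(p,q)][:4])
        except Exception as e: print(q,e)
print(get_time(),get_ee_rot().round(3).tolist() if hasattr(get_ee_rot(),'round') else get_ee_rot())
E
```

```text
pics
scene [[439.2936542922884, 0.0, 272.40906821609593], [0.0, 439.2936542922884, 208.69549494751675], [0.0, 0.0, 1.0]] [[0.5415, 0.8407, 0.0058], [0.671, -0.4281, -0.6053], [-0.5064, 0.3317, -0.7959]] [-330.6, -237.2, 1193.9]
stand [([164.5, 295.4], 0.73), ([414.4, 282.2], 0.68)]
tilt [([150.2, 246.8], 0.56)]
tilt_bar [([146.8, 246.7], 0.67)]
stud [([144.7, 244.2], 0.82)]
module [([365.9, 142.4], 0.88), ([282.0, 168.6], 0.76), ([289.1, 121.0], 0.76), ([355.7, 200.5], 0.6)]
eye [([283.1, 171.6], 0.81), ([291.2, 118.1], 0.75), ([363.8, 142.5], 0.68), ([354.9, 198.9], 0.62)]
short_module [([274.9, 230.0], 0.92), ([148.6, 243.9], 0.49)]
dispenser [([413.2, 285.5], 0.6)]
tin [([326.5, 335.4], 0.84)]
tilt_hinge [([147.5, 245.5], 0.98)]
scale [([163.8, 292.4], 0.93), ([414.4, 284.9], 0.67), ([145.6, 248.9], 0.52)]
top [[420.0523217527451, 0.0, 284.2863558863156], [0.0, 420.0523217527451, 208.1335194065669], [0.0, 0.0, 1.0]] [[-0.0121, -0.9998, 0.0155], [-0.9845, 0.0092, -0.175], [0.1749, -0.0174, -0.9844]] [64.0, 484.5, 885.4]
stand [([394.4, 195.6], 0.28)]
tilt [([406.3, 202.3], 0.7)]
tilt_bar []
stud [([403.8, 199.2], 0.83)]
module [([220.7, 276.9], 0.97), ([119.0, 262.8], 0.86), ([183.4, 203.0], 0.7), ([167.8, 339.1], 0.62)]
eye [([119.2, 261.1], 0.93), ([178.2, 198.6], 0.58), ([164.6, 341.0], 0.58), ([221.7, 274.4], 0.56)]
short_module [([272.3, 213.0], 0.75)]
dispenser [([208.4, 88.5], 0.88)]
tin [([403.4, 199.7], 0.7), ([290.3, 104.5], 0.61)]
tilt_hinge [([406.5, 204.7], 0.57)]
scale [([394.9, 194.5], 0.96)]
1.2 [[0.902, -0.0, -0.432], [0.432, -0.0, 0.902], [-0.0, -1.0, 0.0]]
```

```bash
python3 -c "
import cv2,numpy as np
a=cv2.imread('pics/scene0.png');b=cv2.imread('pics/top0.png')
cv2.imwrite('pics/s1.png',cv2.resize(a[60:380,60:480],(788,600),interpolation=cv2.INTER_CUBIC))
cv2.imwrite('pics/t1.png',cv2.resize(b[50:380,60:500],(800,600),interpolation=cv2.INTER_CUBIC))"
```

```text
(no output)
```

View pics/s1.png

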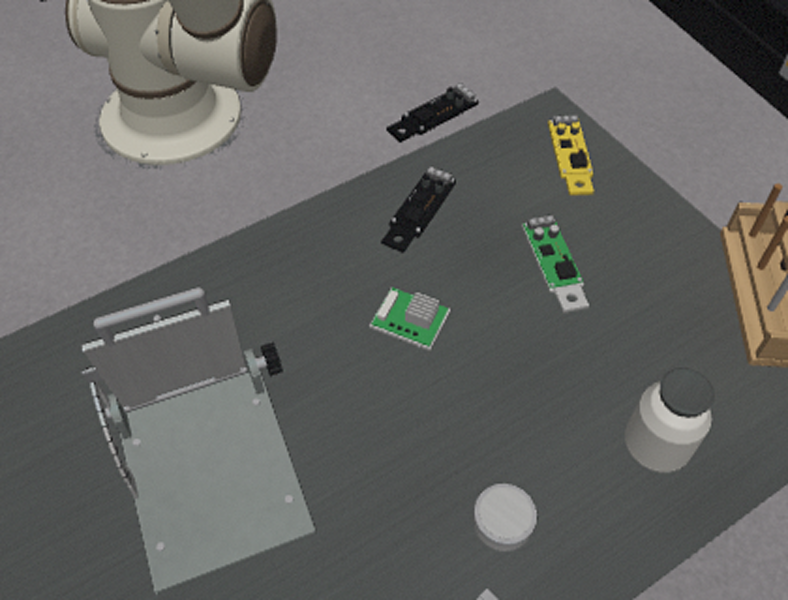

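View pics/t1.png

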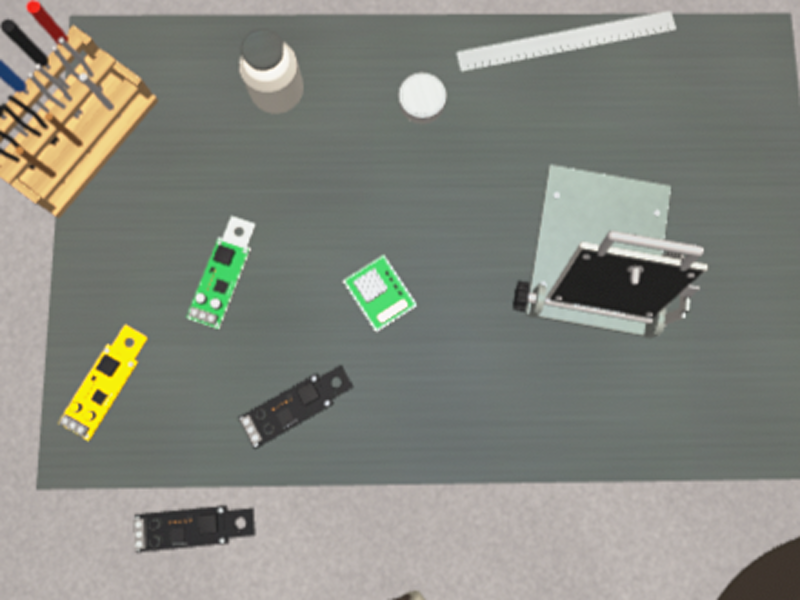

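The green module (eye at top-crop (238,231), tail (205,322)) is clear of its neighbours. The stand's far corners are at top-crop (551,165) and (670,184), with the bar ends at (609,238) and (702,252). I'll fit the stand and module poses from these.

```bash
cat > h.py <<'E'
import numpy as np, cv2
from scipy.optimize import least_squares
from scipy.spatial.transform import Rotation as Ro
CAM={"scene":([[439.2936542922884,0,272.40906821609593],[0,439.2936542922884,208.69549494751675],[0,0,1]],[[0.5415,0.8407,0.0058],[0.671,-0.4281,-0.6053],[-0.5064,0.3317,-0.7959]],[-330.6,-237.2,1193.9]),
"top":([[420.0523217527451,0,284.2863558863156],[0,420.0523217527451,208.1335194065669],[0,0,1]],[[-0.0121,-0.9998,0.0155],[-0.9845,0.0092,-0.175],[0.1749,-0.0174,-0.9844]],[64.0,484.5,885.4])}
CAM={k:tuple(np.array(a) for a in v) for k,v in CAM.items()}
def proj(c,X):
    K,R,t=CAM[c] if isinstance(c,str) else (c["camera_matrix"],c["R"],np.array(c["t"]))
    p=(K@(R@np.asarray(X,float).T+np.reshape(t,(3,1)))); return (p[:2]/p[2]).T
def ray(c,uv,z):
    K,R,t=CAM[c] if isinstance(c,str) else (c["camera_matrix"],c["R"],np.array(c["t"]))
    d=R.T@np.linalg.solve(K,[*uv,1]); o=-R.T@t; return o+d*(z-o[2])/d[2]
Rz=lambda a:Ro.from_euler('z',a).as_matrix()
def stand(p,x): return np.asarray(x,float)@Rz(p[2]).T+[p[0],p[1],0]
def plate(p,x,th):   # plate frame (tilt_hinge) -> world
    return stand(p,np.asarray(x,float)@Ro.from_euler('y',-th).as_matrix().T+[-85,0,45])
def plateR(p,th): return Rz(p[2])@Ro.from_euler('y',-th).as_matrix()
E
python3 - <<'E'
from h import *
T=lambda u,v:(60+u*440/800,50+v*330/600); S=lambda u,v:(60+u*420/788,60+v*320/600)
obs=[("top",T(551,165),(100,80,12),0),("top",T(670,184),(100,-80,12),0),("scene",S(156,590),(100,-80,6),0),("scene",S(313,529),(100,80,10),0),
("top",T(609,238),(197,42,0),1),("top",T(702,251),(197,-42,0),1),("scene",S(99,323),(197,-42,0),1),("scene",S(201,294),(197,42,0),1),("top",T(521,296),(-85,97,45),0),("scene",S(272,359),(-85,97,45),0)]
def f(p):
    r=[]
    for c,uv,x,m in obs:
        X=plate(p,[x],p[3]) if m else stand(p,[x]); r.append(proj(c,X)[0]-uv)
    return np.ravel(r)
s=least_squares(f,[480,-260,0,1.2],loss='soft_l1'); print(s.x,np.degrees(s.x[3]),s.fun.reshape(-1,2).round(1).tolist())
p=s.x
e=ray("top",T(238,231),6)
e2=ray("scene",S(572,298),6); tl=ray("top",T(205,319),6); tl2=ray("scene",S(540,222),6)
print("eye",e,e2,"tail",tl,tl2)
for n,x in [("stud",(140,0,4)),("bar",(197,0,0))]: print(n,plate(p,[x],p[3]),plate(p,[x],.698))
from workcell import *
for th in np.radians([70,60,50,40]):
  for a in (0,np.pi):
   for tt in sorted({th,.7,.9,1.1}):
    R=plateR(p,tt)@np.column_stack([[0,1,0],[0,0,-1],[-1,0,0]])  # jaws along plate x
    R2=plateR(p,tt)@np.column_stack([[1,0,0],[0,0,-1],[0,1,0]])
    Q=Ro.from_rotvec([0,a,0]).as_matrix()
    X=plate(p,[(197,0,5)],th)[0]
    print(round(np.degrees(th)),round(np.degrees(tt)),a>0,[None if (q:=inverse_kinematics(X,M@Q)) is None else np.round(q,2).tolist() for M in (R,R2)])
E
```

```text
[ 5.38111839e+02 -1.85508832e+02 -1.86860360e-01  1.37670437e+00] 78.87934976159475 [[-1.6, -0.5], [0.2, 0.7], [-1.1, 1.3], [0.6, 0.0], [1.1, -1.4], [-2.8, -0.3], [-0.5, -0.1], [-2.0, -0.7], [-1.7, 0.2], [0.1, -1.2]]
eye [566.79641591 273.78751377   6.        ] [568.88456197 275.2144968    6.        ] tail [454.03422249 311.82709273   6.        ] [452.89354274 319.071299     6.        ]
stud [[ 477.26745573 -174.00522679  183.14275226]] [[ 557.45645448 -189.1662421   138.04065653]]
bar [[ 491.92655786 -176.77676498  238.30097287]] [[ 602.89162771 -197.75648974  171.60928294]]
70 40 False [None, None]
70 52 False [None, None]
70 63 False [[-0.56, 0.0, -0.54, -1.7, -0.34, 1.89], [-0.56, 0.0, -0.54, -1.7, -0.34, 0.32]]
70 70 False [[-0.78, 0.07, -0.67, -2.04, -0.63, 2.36], [-0.78, 0.07, -0.67, -2.04, -0.63, 0.79]]
70 40 True [None, None]
70 52 True [None, None]
70 63 True [[-0.56, 0.0, -0.54, -1.7, -0.34, -1.25], [-0.56, 0.0, -0.54, -1.7, -0.34, -2.82]]
70 70 True [[-0.78, 0.07, -0.67, -2.04, -0.63, -0.78], [-0.78, 0.07, -0.67, -2.04, -0.63, -2.35]]
60 40 False [None, None]
60 52 False 
[... 428 characters left out ...]
 -1.83, -0.37, -2.68]]
50 40 False [None, None]
50 50 False [None, None]
50 52 False [None, None]
50 63 False [[-0.62, 0.17, -0.51, -1.96, -0.41, 2.2], [-0.62, 0.17, -0.51, -1.96, -0.41, 0.63]]
50 40 True [None, None]
50 50 True [None, None]
50 52 True [None, None]
50 63 True [[-0.62, 0.17, -0.51, -1.96, -0.41, -0.94], [-0.62, 0.17, -0.51, -1.96, -0.41, -2.51]]
40 40 False [None, None]
40 40 False [None, None]
40 52 False [None, None]
40 63 False [[-0.64, 0.26, -0.51, -2.1, -0.47, 2.37], [-0.64, 0.26, -0.51, -2.1, -0.47, 0.8]]
40 40 True [None, None]
40 40 True [None, None]
40 52 True [None, None]
40 63 True [[-0.64, 0.26, -0.51, -2.1, -0.47, -0.77], [-0.64, 0.26, -0.51, -2.1, -0.47, -2.34]]
```

```bash
cat > fk.py <<'E'
from h import *
def rot(ax,a): return Ro.from_euler(ax,a).as_matrix()
def fk(P,q):
    a1,d1,L2,a3,d4=P[:5]; z=np.array([0,0,1.]);x=np.array([1.,0,0])
    R=rot('z',q[0]); p=R@[a1,0,d1]; R=R@rot('y',q[1]); p=p+R@(L2*z); R=R@rot('y',q[2]); p=p+R@[d4,0,a3]
    R=R@rot('x',q[3])@rot('y',-q[4])@rot('x',P[11]*q[5]); return p+R@P[5:8], R@Ro.from_rotvec(P[8:11]).as_matrix()
E
python3 - <<'E'
from fk import *; from workcell import *
rng=np.random.default_rng(1); D=[]
R0=np.array(get_ee_rot());D.append((get_q(),np.array(get_position()),R0))
while len(D)<40:
    X=np.array([rng.uniform(350,700),rng.uniform(-400,300),rng.uniform(20,300)]);R=Ro.from_rotvec(rng.uniform(-.6,.6,3)).as_matrix()@rot('z',rng.uniform(-1,1))@R0
    q=inverse_kinematics(X,R)
    if q is not None: D.append((q,X,R))
def f(P): 
    r=[]
    for q,X,R in D:
        p,M=fk(P,q); r+=[p-X,200*(M-R).ravel()]
    return np.concatenate(r)
best=None
for s in (1,-1):
  for k in range(6):
    o=least_squares(f,[50,400,400,40,400,200,0,0,*rng.uniform(-2,2,3),s],x_scale=[100]*8+[1]*4) 
    if best is None or o.cost<best.cost: best=o
P=best.x; print(best.cost,P.round(3).tolist(),get_time()); np.save("P.npy",P)
E
```

```text
2387559.627447933 [423.969, -80.064, 254.933, -8.506, 8.146, -44.96, -18.303, 89.732, -2.141, -1.922, -0.271, -0.779] 1.2
```

```bash
sed -i "s/rot('y',q\[2\])/rot('y',-q[2])/; s/rot('x',q\[3\])/rot('x',P[12]*q[3])/" fk.py
python3 - <<'E'
from fk import *; from workcell import *
rng=np.random.default_rng(1); D=[]
R0=np.array(get_ee_rot());D.append((get_q(),np.array(get_position()),R0))
while len(D)<30:
    X=np.array([rng.uniform(350,700),rng.uniform(-400,300),rng.uniform(20,300)]);R=Ro.from_rotvec(rng.uniform(-.6,.6,3)).as_matrix()@rot('z',rng.uniform(-1,1))@R0
    q=inverse_kinematics(X,R)
    if q is not None: D.append((q,X,R))
best=None
for s in (1,-1):
 for s4 in (1,-1):
  g=lambda P: np.concatenate([np.r_[(o:=fk(np.r_[P,s,s4],q))[0]-X,200*(o[1]-R).ravel()] for q,X,R in D])
  for k in range(4):
    o=least_squares(g,[50,400,400,40,400,200,0,0,*rng.uniform(-2,2,3)],x_scale=[100]*8+[1]*3,max_nfev=100) 
    if best is None or o.cost<best[0]: best=(o.cost,np.r_[o.x,s,s4])
P=best[1]; print(best[0],P.round(3).tolist()); np.save("P.npy",P)
E
```

```text
156345.52026924194 [114.6, 239.184, 351.664, -2.196, 376.04, 215.189, -28.598, 114.543, -2.221, -2.221, -0.0, -1.0, -1.0]
```

```bash
cat > fk.py <<'E'
from h import *
def rot(ax,a): return Ro.from_euler(ax,a).as_matrix()
# P: 6 link vectors' offsets (18), tool rotvec(3), signs s6,s4
def fk(P,q):
    sg=[1,1,-1,P[22],-1,P[21]]; R=np.eye(3); p=np.zeros(3)
    for i,ax in enumerate('zyyxyx'):
        R=R@rot(ax,sg[i]*q[i]); p=p+R@P[3*i:3*i+3]
    return p, R@Ro.from_rotvec(P[18:21]).as_matrix()
LO=np.array([-3.14,-1.21,-1.07,-3.16,-2.99,-3.1]);HI=np.array([3.14,2.06,1.41,2.05,-.16,3.1])
def ik(P,X,R,n=30,near=None):   # multi-start, within range
    rng=np.random.default_rng(0); S=[]
    for k in range(n):
        q0=rng.uniform(LO*.9+.1*HI,HI*.9+.1*LO); q0[0]=np.arctan2(X[1],X[0])+rng.uniform(-.4,.4)
        if near is not None and k==0:q0=np.array(near)
        o=least_squares(lambda q:np.r_[(v:=fk(P,q))[0]-X,300*(v[1]-R).ravel()],np.clip(q0,LO+.01,HI-.01),bounds=(LO,HI),max_nfev=60)
        if o.cost<.5 and all(np.abs(o.x-s).max()>.05 for s in S): S.append(o.x)
    return S
E
python3 - <<'E'
from fk import *; from workcell import *
rng=np.random.default_rng(1); D=[]
R0=np.array(get_ee_rot());D.append((get_q(),np.array(get_position()),R0))
while len(D)<30:
    X=np.array([rng.uniform(350,700),rng.uniform(-400,300),rng.uniform(20,300)]);R=Ro.from_rotvec(rng.uniform(-.6,.6,3)).as_matrix()@rot('z',rng.uniform(-1,1))@R0
    q=inverse_kinematics(X,R)
    if q is not None: D.append((q,X,R))
best=None
for s in (1,-1):
 for s4 in (1,-1):
  g=lambda P: np.concatenate([np.r_[(o:=fk(np.r_[P,s,s4],q))[0]-X,200*(o[1]-R).ravel()] for q,X,R in D])
  x0=np.zeros(21);x0[[2,5,6,15]]=300;x0[18:]=[-2.221,-2.221,0]
  for k in range(3):
    x0[18:]=[[-2.221,-2.221,0],[0,0,1.57],[1.2,1.2,1.2]][k]
    o=least_squares(g,x0,x_scale=[100]*18+[1]*3,max_nfev=60) 
    print(s,s4,o.cost)
    if best is None or o.cost<best[0]: best=(o.cost,np.r_[o.x,s,s4])
P=best[1]; print(best[0],P.round(2).tolist()); np.save("P.npy",P)
q,X,R=D[5]; v=fk(P,q); print(v[0]-X,(v[1]-R).round(3).tolist())
E
```

```text
1 1 2119336.858940587
1 1 2119325.4499259386
1 1 2119342.8066090783
1 -1 1992586.2682349896
1 -1 1992586.1908206174
1 -1 1992586.2154021875
-1 1 820409.2118894096
-1 1 820409.2120239462
-1 1 820409.211889453
-1 -1 1.533436438314577e-24
-1 -1 4799999.999999999
-1 -1 1.8730704002210714e-19
1.533436438314577e-24 [0.0, 68.14, 160.6, 0.0, -22.65, 564.9, 397.85, -45.49, -0.0, 23.95, -488.54, 0.0, 54.51, 328.74, -0.0, 251.96, 0.0, 0.0, -2.22, -2.22, -0.0, -1.0, -1.0]
[ 0.00000000e+00 -1.13686838e-13  8.52651283e-14] [[-0.0, 0.0, -0.0], [0.0, -0.0, -0.0], [-0.0, -0.0, -0.0]]
```

Run:
```python
from fk import *
P=np.load("P.npy"); p=[538.1,-185.5,-.187]
th=.698
for tt in np.radians([0,10,20,30,40,50]):
  for fl in (0,1):
    R=plateR(p,tt)@np.column_stack([[1,0,0],[0,0,-1],[0,1,0]])@(np.diag([-1,1,-1]) if fl else np.eye(3))
    for X in (plate(p,[(80,0,6)],th)[0],plate(p,[(80,0,40)],th)[0]):
        print("place",round(np.degrees(tt)),fl,X.round(),[s.round(2).tolist() for s in ik(P,X,R,14)])
for th in np.radians([80,60,40]):
  for tt in np.radians([0,20,40,60]):
    R=plateR(p,tt)@np.column_stack([[1,0,0],[0,0,-1],[0,1,0]])
    X=plate(p,[(197,0,5)],th)[0]
    print("bar",round(np.degrees(th)),round(np.degrees(tt)),X.round(),[s.round(2).tolist() for s in ik(P,X,R,14)])
```

```text
place 0 0 [ 511. -180.  101.] [[-0.04, 0.37, -0.36, 0.0, -0.84, -1.72]]
place 0 0 [ 490. -176.  127.] [[-0.03, 0.3, -0.38, 0.0, -0.89, -1.72]]
place 0 1 [ 511. -180.  101.] [[-0.04, 0.37, -0.36, -0.0, -0.84, 1.42]]
place 0 1 [ 490. -176.  127.] [[-0.03, 0.3, -0.38, -0.0, -0.89, 1.42]]
place 10 0 [ 511. -180.  101.] [[-0.02, 0.3, -0.51, 0.05, -0.59, -1.77]]
place 10 0 [ 490. -176.  127.] [[-0.02, 0.23, -0.53, 0.05, -0.65, -1.78]]
place 10 1 [ 511. -180.  101.] [[-0.02, 0.3, -0.51, 0.05, -0.59, 1.37]]
place 10 1 [ 490. -176.  127.] [[-0.02, 0.23, -0.53, 0.05, -0.65, 1.36]]
place 20 0 [ 511. -180.  101.] [[-0.01, 0.24, -0.7, 0.21, -0.3, -1.93]]
place 20 0 [ 490. -176.  127.] [[0.0, 0.16, -0.7, 0.18, -0.37, -1.92]]
place 20 1 [ 511. -180.  101.] [[-0.01, 0.24, -0.7, 0.21, -0.3, 1.21]]
place 20 1 [ 490. -176.  127.] [[0.0, 0.16, -0.7, 0.18, -0.37, 1.23]]
place 30 0 [ 511. -180.  101.] []
place 30 0 [ 490. -176.  127.] []
place 30 1 [ 511. -180.  101.] []
place 30 1 [ 490. -176.  127.] []
place 40 0 [ 511. -180.  101.] []
place 40 0 [ 490. -176.  127.] []
place 40 1 [ 511. -180.  101.] []

[... 330 characters left out ...]
 80 0 [ 483. -175.  240.] [[-0.03, 0.18, -0.23, 0.0, -1.16, -1.73]]
bar 80 20 [ 483. -175.  240.] [[0.01, 0.01, -0.52, 0.1, -0.7, -1.83]]
bar 80 40 [ 483. -175.  240.] []
bar 80 60 [ 483. -175.  240.] []
bar 60 0 [ 547. -187.  218.] [[-0.05, 0.31, -0.12, 0.0, -1.14, -1.71]]
bar 60 20 [ 547. -187.  218.] [[-0.02, 0.15, -0.42, 0.09, -0.66, -1.8]]
bar 60 40 [ 547. -187.  218.] []
bar 60 60 [ 547. -187.  218.] [[-0.44, 0.07, -0.47, -1.56, -0.22, 0.12]]
bar 40 0 [ 600. -197.  175.] [[-0.06, 0.43, -0.04, 0.0, -1.1, -1.7]]
bar 40 20 [ 600. -197.  175.] [[-0.04, 0.28, -0.36, 0.09, -0.59, -1.79]]
bar 40 40 [ 600. -197.  175.] []
bar 40 60 [ 600. -197.  175.] [[-0.56, 0.23, -0.44, -1.92, -0.34, 0.57]]
```

```bash
cat >> h.py <<'E'
SP=[538.1,-185.5,-.187]
def toolR(tt,jaw='x',p=SP,fl=0):  # jaw along plate x or y
    M=np.column_stack([[0,1,0],[0,0,-1],[-1,0,0]]) if jaw=='x' else np.column_stack([[1,0,0],[0,0,-1],[0,1,0]])
    return plateR(p,tt)@M@(np.diag([-1,1,-1]) if fl else np.eye(3))
E
python3 - <<'E'
from fk import *; from workcell import *
P=np.load("P.npy"); p=SP; R=toolR(np.radians(18)); th0=1.377
q=np.array(get_q())
def X(th,d): return plate(p,[(197,0,0)],th)[0]+d*R[:,1]
pos=np.array(get_position()); move_l(pos+[0,0,150],velocity=300)
a=X(th0,-90); S=ik(P,a,R,8); print([s.round(2).tolist() for s in S])
goto_joints(S[0]); gripper_to(.5)
print(get_q(),get_time())
pic=grab_frame("wrist"); cv2.imwrite("pics/w1.png",pic["pixels"][:,:,::-1])
np.savez("w1.npz",K=pic["camera_matrix"],R=pic["R"],t=pic["t"])
uv=proj(pic,plate(p,[(197,42,0),(197,-42,0),(165,65,4),(165,-65,4),(140,0,4),(140,0,20)],th0)); print(uv.round(0).tolist())
for qn in ("tilt_bar","stud"): print(qn,[(d["at"],d["confidence"]) for d in search_frame(pic,qn)][:2])
im=pic["pixels"][:,:,::-1].copy()
for u in uv: cv2.circle(im,tuple(int(v) for v in u),3,(0,0,255),1)
cv2.imwrite("pics/w1o.png",im)
E
```

```text
[[0.01, -0.07, -0.36, 0.07, -0.97, -0.23]]
[ 0.01460518 -0.06820673 -0.35733578  0.07479111 -0.97474778 -0.23392729] 4.45
[[276.0, 264.0], [276.0, 163.0], [297.0, 275.0], [299.0, 132.0], [309.0, 202.0], [325.0, 204.0]]
tilt_bar [([315.1, 190.2], 0.67)]
stud [([313.8, 190.3], 0.96)]
```

View pics/w1o.png

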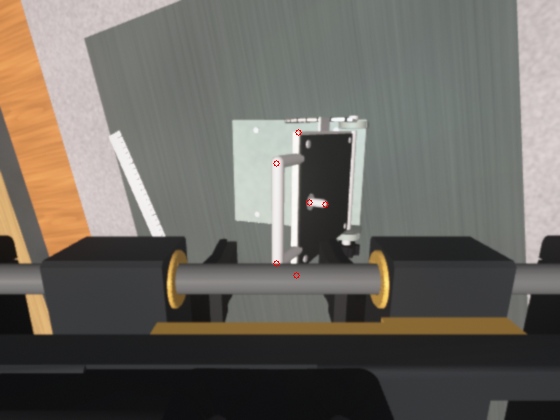

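The bar is at column 278 and sits midway between the fingers. The projected estimate agrees within 2–3 px, so I'll grip it and fold.

Run:
```python
from fk import *; from workcell import *
p=SP; R=toolR(np.radians(18)); th0=1.377; D=11
def X(th,d): return plate(p,[(197,0,0)],th)[0]+d*R[:,1]
f0=np.array(get_ft_force())
move_l(X(th0,-30),velocity=200); move_l(X(th0,D),velocity=80)
print("f",(np.array(get_ft_force())-f0).round(1)); gripper_to(0.0); print("w",get_width()*87)
print("f",(np.array(get_ft_force())-f0).round(1))
for th in np.arange(75,38.4,-4.5).tolist()+[38.5]:
    move_l(X(np.radians(th),D),velocity=100)
    print(round(th,1),(np.array(get_ft_force())-f0).round(1))
pic=grab_frame("top"); cv2.imwrite("pics/t2.png",pic["pixels"][:,:,::-1])
gripper_to(19/87); print("w",get_width()*87); dwell(.2)
print((np.array(get_ft_force())-f0).round(1),get_time())
```

```text
f [1.2 0.3 1.1]
w 8.773608443306058
f [ 1.6 -0.   2.2]
75.0 [ 4.1 -2.9 -1.3]
70.5 [ 5.1 -2.  -0.8]
66.0 [ 4.3 -2.7 -1.9]
61.5 [ 3.3 -4.5 -1.3]
57.0 [ 3.2 -5.3 -1.8]
52.5 [ 3.7 -4.6 -0.9]
48.0 [ 3.4 -5.1 -2.2]
43.5 [ 3.6 -5.1 -2.6]
39.0 [ 2.8 -5.6 -3. ]
38.5 [ 1.  -5.9  0.2]
w 18.919007934499625
[ 0.5 -0.1  1.3] 10.175
```

Run:
```python
from fk import *; from workcell import *
p=SP; R=toolR(np.radians(18))
pos=np.array(get_position()); move_l(pos-60*R[:,1],velocity=150); 
try: move_l(pos-60*R[:,1]+[-60,0,60],velocity=200)
except Exception as e: print(e)
dwell(.3)
C={}
for n in("top","scene","wrist"):
    c=grab_frame(n); C[n]=c; cv2.imwrite(f"pics/{n}3.png",c["pixels"][:,:,::-1])
    uv=proj(c,plate(p,[(197,42,0),(197,-42,0),(165,65,4),(165,-65,4),(140,0,4),(140,0,20)],np.radians(38.5))); print(n,uv.round(1).tolist())
    print([(d["at"],d["confidence"]) for d in search_frame(c,"stud")][:2])
import pickle; pickle.dump(C,open("C3.pkl","wb")); print(get_time(),get_position())
a=C["top"]["pixels"][120:270,330:480];b=C["scene"]["pixels"][170:320,80:230];w=C["wrist"]["pixels"]
z=lambda i:cv2.resize(i,(400,400),interpolation=cv2.INTER_CUBIC)
cv2.imwrite("pics/m3.png",np.hstack([z(a),z(b)])[:,:,::-1]); cv2.imwrite("pics/w3.png",cv2.resize(w[0:300,160:460],(600,600),interpolation=cv2.INTER_CUBIC)[:,:,::-1])
```

```text
top [[393.7, 131.9], [435.7, 139.2], [378.3, 145.8], [442.5, 157.0], [406.8, 162.8], [408.1, 165.8]]
[]
scene [[191.0, 297.2], [138.2, 315.8], [201.3, 282.9], [122.8, 310.1], [161.9, 290.5], [159.1, 282.0]]
[([158.2, 282.4], 0.84), ([414.4, 285.5], 0.64)]
wrist [[236.7, 260.1], [233.8, 171.7], [270.0, 278.8], [269.3, 144.8], [294.1, 213.0], [301.0, 217.1]]
[([327.4, 192.6], 0.8)]
11.9 [ 531.25357275 -195.50109755  274.13992307]
```

View pics/m3.png

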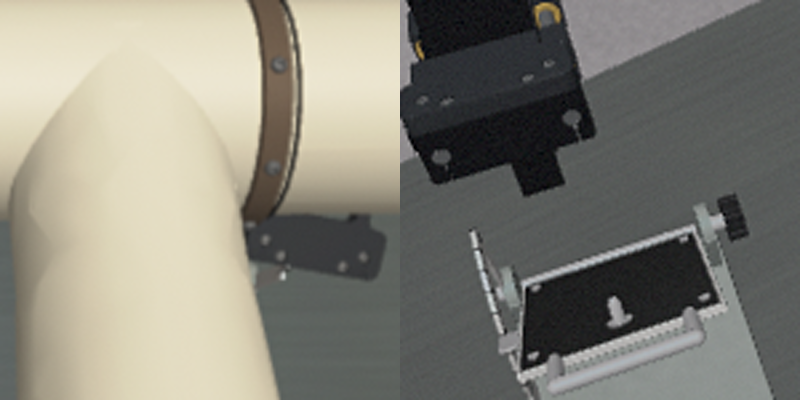

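View pics/w3.png

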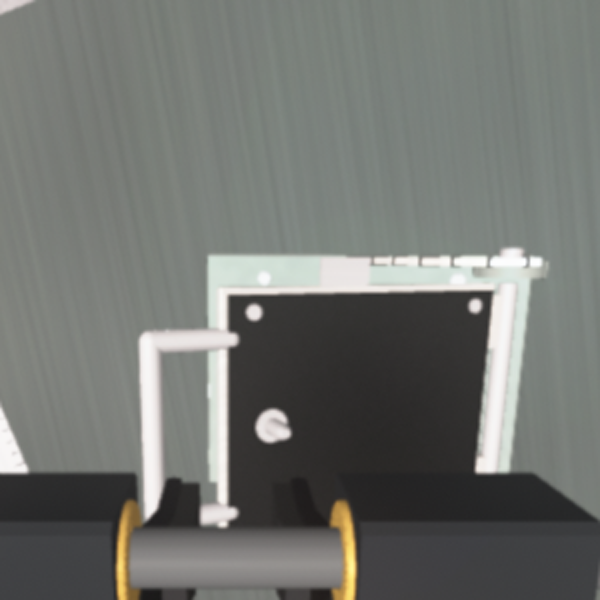

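The plate is down near 40° with its edge, stud and bar all visible; the stud foot is at wrist (295.5,213). Next I'll refit the pose, then go and look at the module.

```bash
cat > fit.py <<'E'
from h import *
import pickle; C=pickle.load(open("C3.pkl","rb"))
T=lambda u,v:(60+u*440/800,50+v*330/600); S=lambda u,v:(60+u*420/788,60+v*320/600)
S3=lambda u,v:(80+(u-400)/2.6667,170+v/2.6667); W=lambda u,v:(160+u/2,v/2)
obs=[("top",T(551,165),(100,80,12),0),("top",T(670,184),(100,-80,12),0),("scene",S(156,590),(100,-80,6),0),("scene",S(313,529),(100,80,10),0),
("scene",S3(556,378),(197,-42,0),1),("scene",S3(692,333),(197,42,0),1),("scene",S3(620,320),(140,0,4),1),("scene",S3(614,299),(140,0,20),1),
(C["wrist"],W(150,340),(197,-42,0),1),(C["wrist"],W(271,426),(140,0,4),1),(C["wrist"],W(286,434),(140,0,20),1),(C["wrist"],W(218,288),(165,-65,4),1),(C["wrist"],W(208,256),(100,-80,12),0)]
def f(p): return np.ravel([proj(c,plate(p,[x],p[3]) if m else stand(p,[x]))[0]-uv for c,uv,x,m in obs])
s=least_squares(f,[538,-185,-.187,.67],loss='soft_l1'); print(s.x.round(3).tolist(),np.degrees(s.x[3]),s.fun.reshape(-1,2).round(1).tolist())
print(plate(s.x,[(140,0,4)],s.x[3]),plate([538.1,-185.5,-.187],[(140,0,4)],np.radians(38.5)))
E
python3 fit.py
cat > look.py <<'E'
from fk import *; from workcell import *
P=np.load("P.npy")
pos=np.array(get_position()); move_l(pos+[0,0,120],velocity=300)
e=np.array([567.5,274.3]); t=np.array([453.5,315.]); az=np.arctan2(*(e-t)[::-1]); print(az)
c=e-70*np.array([np.cos(az),np.sin(az)])
for lean in (0,-15,-20):
  for fl in (0,1):
    R=toolR(np.radians(lean),'y',[0,0,az],fl); X=np.array([*(c+8*np.array([np.cos(az),np.sin(az)])),5.])
    print(lean,fl,[s.round(2).tolist() for s in ik(P,X,R,8)])
R=toolR(0,'y',[0,0,az],0); a=np.array([c[0]-0,c[1],180.])
S=ik(P,a,R,8); goto_joints(S[0]); gripper_to(1.0)
pic=grab_frame("wrist"); import pickle; pickle.dump(pic,open("w4.pkl","wb"))
cv2.imwrite("pics/w4.png",pic["pixels"][:,:,::-1]); print(get_time(),[(d["at"],d["confidence"]) for d in search_frame(pic,"eye")])
print(proj(pic,[[*e,6],[*t,6]]))
E
python3 look.py
```

```text
[537.211, -185.729, -0.185, 0.68] 38.962332785080555 [[-1.6, -0.1], [0.2, 1.0], [-1.3, 1.0], [0.3, -0.4], [-0.9, 2.8], [0.9, 1.0], [-1.1, -0.5], [-1.7, -1.1], [-0.0, 1.6], [-0.0, -0.0], [-0.4, 0.1], [1.6, 0.5], [-1.0, -0.3]]
[[ 558.1885358  -189.65991167  136.14354654]] [[ 559.79023506 -189.60402372  135.28248176]]
-0.3429127984372765
0 0 [[0.8, 0.56, -0.33, 0.0, -0.68, -2.71]]
0 1 [[0.8, 0.56, -0.33, -0.0, -0.68, 0.43]]
-15 0 [[0.67, 0.64, -0.09, -0.27, -1.0, -2.43]]
-15 1 [[0.67, 0.64, -0.09, -0.27, -1.0, 0.72]]
-20 0 [[0.64, 0.67, -0.02, -0.32, -1.1, -2.37]]
-20 1 [[0.64, 0.67, -0.02, -0.32, -1.1, 0.77]]
15.975 [([362.9, 47.3], 0.69), ([130.2, 72.0], 0.65), ([276.7, 194.2], 0.63)]
[[278.37611069 257.28226615]
 [278.49391653 146.34076347]]
```

View pics/w4.png

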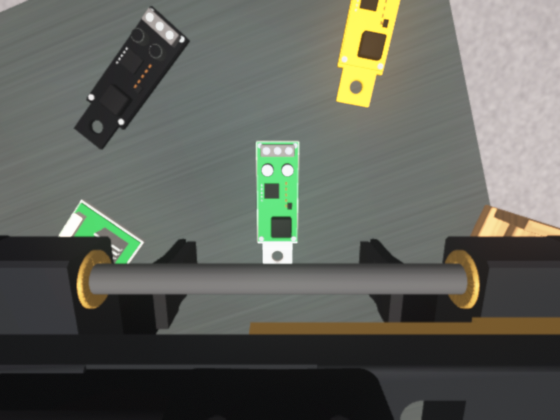

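```bash
cat > grasp.py <<'E'
from fk import *; from workcell import *; import pickle
P=np.load("P.npy"); pic=pickle.load(open("w4.pkl","rb"))
e=ray(pic,(277.5,255.5),6); t=ray(pic,(278,141.5),8); L=ray(pic,(256.7,190),8);Rr=ray(pic,(299.3,190),8)
print(e,t,"len",np.linalg.norm((e-t)[:2]),"w",np.linalg.norm(L-Rr))
ax=(e-t)[:2]; az=np.arctan2(ax[1],ax[0]); u=np.r_[np.cos(az),np.sin(az),0]
m=np.linalg.norm(ax)-125; org=e-(70+m/2)*u; org[2]=0; print("az",az,"org",org)   # split length misfit
g=8; lean=np.radians(17); R=toolR(-lean,'y',[0,0,az],1); X=org+g*u+[0,0,4.]
p=[537.5,-185.7,-.186]
for th in np.radians([38.5,39]):
  for ln in np.radians([14,17,20]):
    Rp=toolR(th-ln,'y',p,1); print(round(np.degrees(ln)),[[s.round(2).tolist() for s in ik(P,plate(p,[(70+g,0,4+4+h)],th)[0],Rp,6)] for h in (0,40)])
np.save("grasp.npy",[g,lean])
a=X-80*R[:,1]; S=ik(P,a,R,8); goto_joints(S[0])
f0=np.array(get_ft_force()); move_l(X-20*R[:,1],velocity=200); move_l(X,velocity=60)
print("f",(np.array(get_ft_force())-f0).round(1)); gripper_to(0.); print("w",get_width()*87)
print("f",(np.array(get_ft_force())-f0).round(1))
move_l(X+[0,0,60],velocity=100); dwell(.2)
print("w",get_width()*87,"f",(np.array(get_ft_force())-f0).round(1),get_time())
pic=grab_frame("wrist"); cv2.imwrite("pics/w5.png",pic["pixels"][:,:,::-1])
for n in ("top","scene"): cv2.imwrite(f"pics/{n}5.png",grab_frame(n)["pixels"][:,:,::-1])
pickle.dump(pic,open("w5.pkl","wb"))
E
python3 grasp.py
```

```text
[565.1784457  274.09425095   6.        ] [448.71416355 316.16870971   8.        ] len 123.83129288475932 w 44.61090049241546
az -0.34667491733392886 org [499.89249702 297.67977353   0.        ]
14 [[], [[-0.01, 0.13, -0.83, 0.36, -0.21, 1.05]]]
17 [[[-0.01, 0.23, -0.75, 0.28, -0.23, 1.14]], [[0.0, 0.14, -0.74, 0.22, -0.33, 1.19]]]
20 [[[-0.01, 0.25, -0.67, 0.16, -0.34, 1.25]], [[0.0, 0.16, -0.68, 0.14, -0.42, 1.26]]]
14 [[], [[-0.01, 0.12, -0.85, 0.41, -0.19, 1.02]]]
17 [[[-0.02, 0.23, -0.76, 0.31, -0.21, 1.11]], [[0.0, 0.14, -0.75, 0.23, -0.31, 1.17]]]
20 [[[-0.01, 0.24, -0.68, 0.18, -0.33, 1.24]], [[0.0, 0.15, -0.69, 0.15, -0.41, 1.25]]]
f [0.4 1.3 0.9]
w 43.196522833797054
f [-0.2  0.5  0.4]
w 43.17098647887048 f [ 0.9  0.4 -0.6] 21.6167
```

View pics/w5.png

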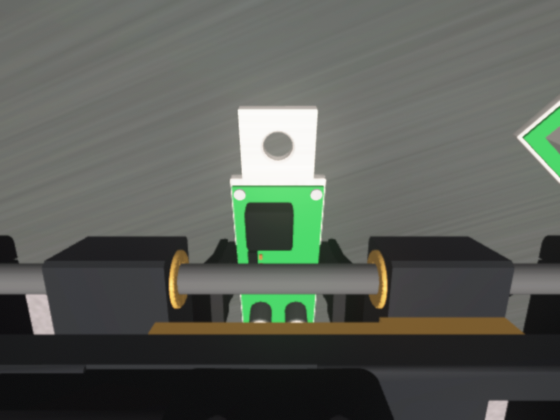

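```bash
cat > pre.py <<'E'
from fk import *; from workcell import *; import pickle
P=np.load("P.npy"); g,lean=np.load("grasp.npy")
c=pickle.load(open("w5.pkl","rb"))
# predicted module points in held pose
org=np.array([499.9,297.7,60]);Rm=Rz(-.3467)
pts=np.array([[70,0,6],[-55,-22,8],[-55,22,8],[86,-16,6],[86,16,6]],float)
print(proj(c,pts@Rm.T+org).round(1).tolist())
E
python3 pre.py
```

```text
[[274.6, 146.1], [310.8, 339.7], [240.2, 339.8], [314.3, 107.9], [234.6, 107.9]]
```

The module is held square: eye at (278,145), within 1.5 mm of the prediction, and that residual looks like camera bias because the fingers are also centred on column 278. I'll hover over the stud next.

```bash
cat > hover.py <<'E'
from fk import *; from workcell import *; import pickle
P=np.load("P.npy"); g,lean=np.load("grasp.npy"); p=[537.2,-185.7,-.185]; th=.68
R=toolR(th-lean,'y',p,1)
X=lambda h,dx=0,dy=0: plate(p,[(70+g+dx,dy,8+h)],th)[0]
pos=np.array(get_position()); move_l(pos+[-40,-60,150],velocity=300)
S=ik(P,X(80),R,10); print([s.round(2).tolist() for s in S]); goto_joints(S[0])
move_l(X(26),velocity=100)
pic=grab_frame("wrist"); pickle.dump(pic,open("w6.pkl","wb")); cv2.imwrite("pics/w6.png",pic["pixels"][:,:,::-1])
sc=grab_frame("scene"); cv2.imwrite("pics/s6.png",sc["pixels"][:,:,::-1]); pickle.dump(sc,open("s6.pkl","wb"))
Q=[(140,0,4),(140,0,20),(140,0,4+26+6),(140,0,30),(197,42,0),(197,-42,0),(165,65,4),(165,-65,4),(156,16,36),(156,-16,36)]
for n,c in(("w",pic),("s",sc)): print(n,proj(c,plate(p,Q,th)).round(1).tolist())
print(get_position(),X(26),get_width()*87,get_time(),get_ft_force())
w=pic["pixels"]; s=sc["pixels"][170:330,80:240]
cv2.imwrite("pics/m6.png",np.hstack([cv2.resize(w[0:260,150:410],(400,400),interpolation=cv2.INTER_CUBIC),cv2.resize(s,(400,400),interpolation=cv2.INTER_CUBIC)])[:,:,::-1])
E
python3 hover.py
```

```text
[[0.02, 0.04, -0.75, 0.19, -0.41, 1.2]]
w [[276.8, 124.7], [276.8, 134.6], [276.7, 146.3], [276.7, 141.6], [180.5, -7.8], [373.1, -7.7], [140.5, 72.6], [413.1, 72.8], [237.3, 108.6], [315.9, 108.7]]
s [[161.4, 289.5], [158.5, 281.0], [155.6, 272.5], [156.7, 275.7], [190.4, 295.9], [137.6, 314.6], [200.8, 281.7], [122.3, 309.1], [165.7, 272.5], [146.4, 279.0]]
[ 492.39597171 -177.18469473  121.10467332] [ 492.25200534 -177.28843943  120.48332831] 42.8497458759765 24.7667 [ 0.41444802  0.12071308 -0.31447087]
```

View pics/m6.png

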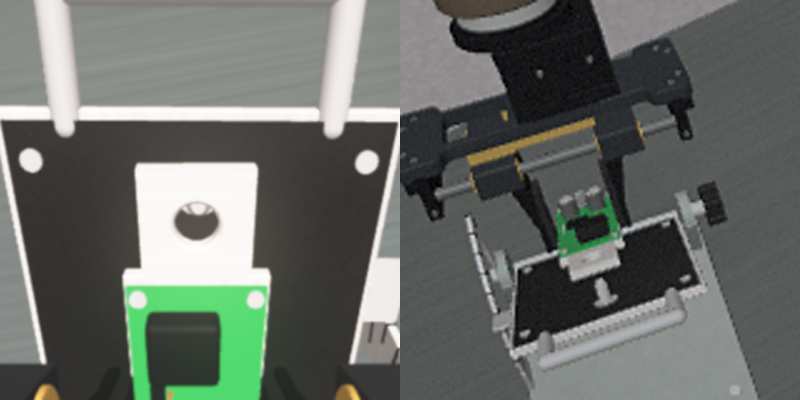

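```bash
python3 -c "
import cv2
i=cv2.imread('pics/w6.png');cv2.imwrite('pics/z6.png',cv2.resize(i[110:170,240:320],(800,600),interpolation=cv2.INTER_CUBIC))"
```

```text
(no output)
```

View pics/z6.png

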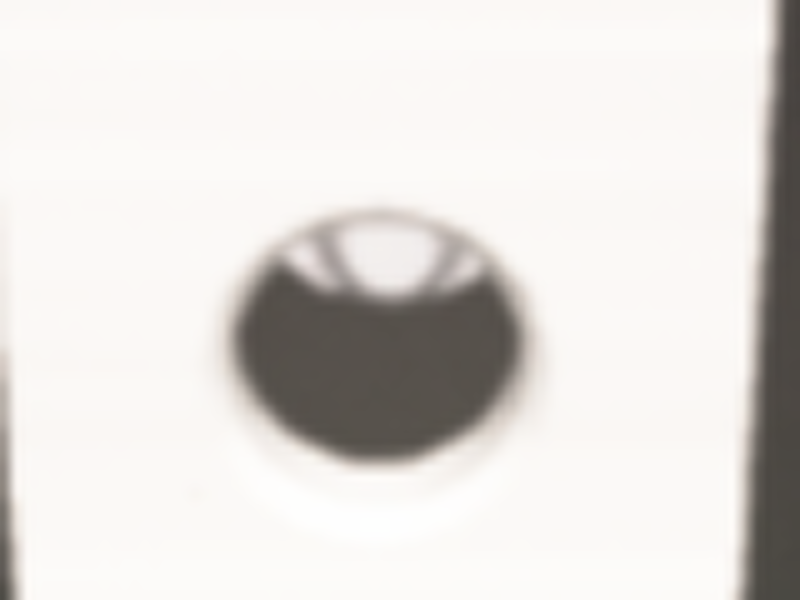

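Run:
```python
from h import *; import pickle
c=pickle.load(open("w6.pkl","rb")); p=[537.2,-185.7,-.185]; th=.68
Z=lambda x:((proj(c,plate(p,[x],th))[0]-[240,110])*10).round().tolist()
print("bottom-face lower rim (obs 462)",Z((133.5,0,30)),"top-face upper rim (obs 208)",Z((146.5,0,36)))
for r in (3,4): print("stud r",r,[Z((140-r,0,z)) for z in (20,18.5,4)], Z((140,r,19)),Z((140,-r,19)))
```

```text
bottom-face lower rim (obs 462) [367.0, 453.0] top-face upper rim (obs 208) [366.0, 216.0]
stud r 3 [[368.0, 307.0], [368.0, 296.0], [368.0, 205.0]] [305.0, 239.0] [430.0, 239.0]
stud r 4 [[368.0, 327.0], [368.0, 316.0], [368.0, 223.0]] [284.0, 239.0] [451.0, 239.0]
```

Both the eye and the stud match the model within about 1 px; the stud sits about 0.5 mm toward −y. Now I'll insert with force checks.

```bash
cat > ins.py <<'E'
from fk import *; from workcell import *; import pickle
g,lean=np.load("grasp.npy"); p=[537.2,-185.7,-.185]; th=.68
n=plateR(p,th)[:,2]; dx,dy=.4,-.6
X=lambda h: plate(p,[(70+g+dx,dy,8+h)],th)[0]
f0=np.array(get_ft_force()); ok=True
for h in (22,18,15,12,9,6,4,2.5,1.2):
    move_l(X(h),velocity=40); f=np.array(get_ft_force())-f0; pf=plateR(p,th).T@f
    print(h,pf.round(1),round(get_width()*87,1))
    if np.linalg.norm(f)>12: ok=False; print("STOP"); break
pic=grab_frame("wrist"); cv2.imwrite("pics/w7.png",pic["pixels"][:,:,::-1]); pickle.dump(pic,open("w7.pkl","wb"))
sc=grab_frame("scene"); print(get_time(),ok)
w=pic["pixels"]; s=sc["pixels"][200:320,90:210]
cv2.imwrite("pics/m7.png",np.hstack([cv2.resize(w[60:240,190:370],(400,400),interpolation=cv2.INTER_CUBIC),cv2.resize(s,(400,400),interpolation=cv2.INTER_CUBIC)])[:,:,::-1])
E
python3 ins.py
```

```text
22 [ 0.5 -0.2  0.4] 42.5
18 [-1.3 -0.5  0.1] 42.9
15 [ 0.1 -0.3 -0.6] 42.7
12 [-1.   0.4 -0.5] 42.7
9 [-1.  -0.2 -0.2] 42.9
6 [-1.3 -0.2 -0.2] 42.8
4 [-1.5 -0.1 -0.3] 42.9
2.5 [-0.8 -0.3 -0.9] 43.0
1.2 [-0.9 -0.1 -0.4] 42.8
27.1167 True
```

View pics/m7.png

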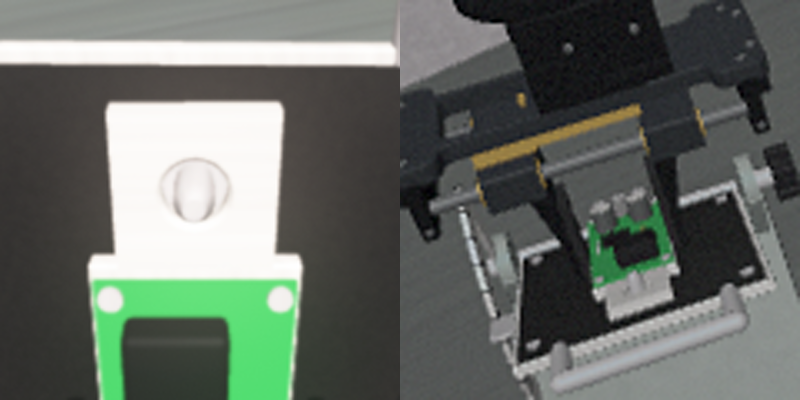

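The stud stands inside the eye (crop (195,190)) and no forces are building up. Now I'll release and retreat.

Run:
```python
from fk import *; from workcell import *; import pickle
p=[537.2,-185.7,-.185]; th=.68; n=plateR(p,th)[:,2]
gripper_to(64/87); dwell(.4)
pos=np.array(get_position()); move_l(pos+70*n,velocity=100); 
try: move_l(np.array(get_position())+[-60,60,120],velocity=250)
except Exception as e: print(e)
dwell(.5)
C={k:grab_frame(k) for k in("wrist","scene","top")}; pickle.dump(C,open("C8.pkl","wb"))
print(get_time(),get_position())
Q=[(140,0,4),(70+86,-16,10),(70+86,16,10),(15,-22,12),(15,22,12),(197,42,0),(197,-42,0)]
for k in("wrist","scene"): print(k,proj(C[k],plate(p,Q,th)).round(1).tolist())
w=cv2.resize(C["wrist"]["pixels"][:,70:490],(400,400),interpolation=cv2.INTER_AREA);s=cv2.resize(C["scene"]["pixels"][200:320,90:210],(400,400),interpolation=cv2.INTER_CUBIC)
cv2.imwrite("pics/m8.png",np.hstack([w,s])[:,:,::-1])
```

```text
30.4417 [ 404.51724542 -112.70139065  275.60518494]
wrist [[322.8, 93.4], [340.9, 77.8], [308.5, 77.8], [334.2, 202.5], [297.9, 202.5], [282.4, 29.8], [370.9, 29.9]]
scene [[161.4, 289.5], [151.3, 293.2], [170.4, 286.5], [145.0, 266.1], [167.3, 258.7], [190.4, 295.9], [137.6, 314.6]]
```

View pics/m8.png

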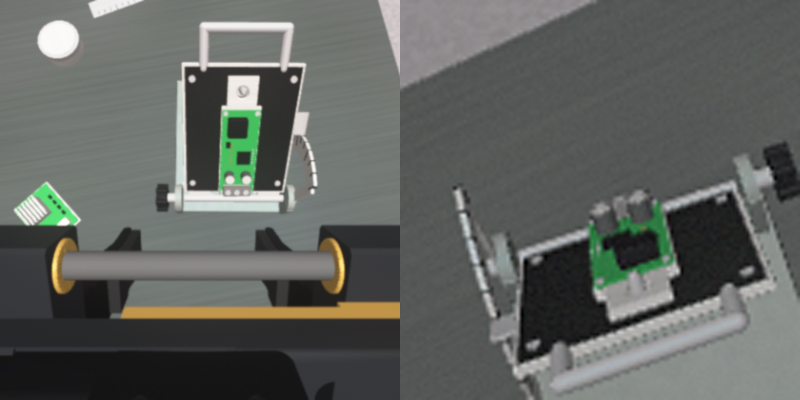

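The module hangs straight down the slope on the stud and lies flat. The bar ends at scene (138,314) and (190.5,297.5) match the 39° model within 2 px, and the robot is clear, so I'll hand in.

```bash
python3 -c "
from workcell import *
print(get_ft_force(),get_time()); finish_job()"
```

```text
[0.24033641 0.48786158 0.3179316 ] 30.4417
the job is handed in; nothing more can be done
```

The plate is folded to about 39° and the module hangs on its stud. I handed the job in at 30.4 s of the 58 s allowed; no verdict was reported.

- **Folding:** I gripped the pull bar, swung the plate down and let go of it. The camera fit put it at 39.0° against the 38.5° I commanded, with image misfits mostly under 2 px and up to 2.8 px. After the hanging, the bar ends were still within 2 px of the 39° position.
- **Grasp:** I took the green module by its long edges. The arm cannot hold the tool square to the plate at that angle, so I gripped with the tool leaning 17° towards the eye.
- **Hanging:** I lined up the eye with the stud in the wrist view, corrected by about 0.5 mm, and lowered it on. Contact forces stayed below about 2 N.
- **Final look:** The module hangs straight down the slope, component side up and apparently flat against the plate. The stud is through the eye, and the robot is clear of everything.
- **Bystanders:** I made no contact with them. The last picture shows the tin and short module, but I did not measure whether any bystander had shifted.
- **Disagreement:** The wrist camera showed a constant offset of about 1.3 mm against its calibration. I worked around it by comparing eye and stud within the same image.

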